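# Take the long comb out of the clamped top tray

## Robot

A 6-joint arm with a two-finger parallel gripper is mounted at the origin on the work surface. World frame = base frame: x ahead of the robot, y to its left, z up, the work surface at z = 0. Lengths are in mm, angles in rad, forces in N, time in s.
With the tool pointing down it reaches from about 425 to 1125 mm from the base axis. Payload 14.9 kg.
Tool frame: the origin (TCP) lies midway between the tips of the shut fingers; the grasp point (between the pads) lies 19 mm behind it; z points along the fingers, x is the direction in which the jaws open and shut, and the axes are right-handed (so a half turn about z gives the same grasp; the last joint's range is limited). The gripper opens to 91 mm and grips with 3 to 60 N. Pads are 32 mm wide; open, the fingers measure 118 mm over their backs; the gripper's body (76 mm by 178 mm) begins 60 mm behind the grasp point.
Start: joints at [-1.313, 0.379, 1.734, -0, 1.028, -0.033], TCP at [200.698, -670.625, 213.932] pointing down, gripper open.
Joint ranges: [-2.77, 2.77], [-0.74, 2.19], [0, 2.66], [-1.06, 4.2], [0.31, 2.87], [-3.08, 3.08]. Speed limits (rad/s): [1.89, 1.89, 2.39, 3.14, 3.14, 3.14].

## Interface

Orientations are given as a unit quaternion [x, y, z, w].
In Python, from bench import get_state, vision, robot gives the robot as it stands.
- The arm moves only by the shell command python3 -m pendant 'ROWS'. ROWS is JSON, a list of rows, each a list of 5 numbers: the shift along the world's x, y, z in m, then the turn about the world's z in degrees, then the finger opening in m, from 0 to 0.0912. In form: [[dx, dy, dz, yaw, gripper], ...]. A call has 1 to 20 rows; each row is the pose to reach, as a shift and turn from the pose commanded when the call began; what a row does not reach only later rows make up. A row lasts 1/8 s, in which the tool goes at most 62.5 mm and 10.7 degrees, less where a joint would pass 70% of its speed; a pose out of reach is approached as far as the arm can. A call with a gripper value outside its range is refused whole. The fingers move at their own pace and stop on an object; the grip force is fixed at half the most. Time passes only in rows, so rows that repeat a pose let the fingers close. It gives the time, the measured TCP pose, the force and the opening at its end, in the units of the state.
- get_state(): the state, without advancing time (a new reading comes with each control period).
- vision.capture(name): name is "scene" or "top" or "wrist"; returns the picture (384x512x3 uint8, red, green, blue); there is no depth.
- vision.calibration(name): a dict with "mtx" (3x3 intrinsics, pixels), "origin" and "rotation" of the camera in the world. Camera axes: x right, y down, z forward; pixel columns grow to the right and rows downward; lengths in mm; the calibration is good to about 2 mm. A picture is of the moment at which its call begins: read the wrist's pose just before it. calibration takes no time and is no camera call; for the wrist camera it gives the pose at the moment of the call.
- robot.hand_in(): hands the job in, once; it reports no verdict.
The state is a dict: "time_s": time; "q": joint angles; "qvel": joint speeds; "effort": joint torques, N m; "ee_pos": TCP position; "ee_rot": TCP orientation; "ft_force": force on the tool from outside, world axes, zero at the start; "moment": the same for the moment, N m; "gripper_width": finger opening in mm.
Only numpy, scipy, OpenCV 4.12 (cv2) and the standard library are available. Lean on these libraries where they do the work, as an engineer would, in place of code of your own. Each camera call takes 0.05 s, during which the arm holds its last target. There are 200 camera calls.

## Task

Turn the clamp knob beside the top tray anticlockwise through its full quarter turn to free the half cover, slide that cover fully open, then take the long wooden comb by its handle and, as the opening is shorter than the comb, tilt it and draw it out. Finish while still holding the comb still in the gripper, clear of everything else, with every part of it at least 5 cm above the tray's cover. Leave the knob turned and the cover open, and do not disturb the nail clipper in the tray or the things on the table.

Things in the scene. Friction and masses are not known exactly. Their poses are not given: they have to be found in the camera images.
- tower: Fixed tower of four clear trays, 250 (x) x 130 (y) mm. Origin: centre of its underside, on the table; z up; +x points to its far end, away from the robot (yawed up to 0.3 rad). Top tray: from z = 126, 4 mm walls, rim at z = 176 mm. Its near half (x -125 to 0) is roofed for good by a fixed clear cover, z 176-179 mm; its far half by the sliding cover, z 181-185 mm.
- tray_floor (a point): Centre of the top tray's inner floor, on the tower's axis at z = 130 mm; axes as the tower's. Inner size 242 (x) x 122 (y) mm, 46 mm deep to the rim. With the sliding cover fully open the way out is the opening x +6 to +121 mm, full inner width.
- cover (a joint): Clear sliding half cover: 0 shut (over x 0 to +124 mm of the tower), grows as it slides along the tower's -x, over the fixed half, to its stop at 0.118 m (fully open). Drags with about 1.5 N, stays where left. A grey ear on its +y edge at its near end (z 181-189 mm, out to y = 75 mm) runs into the clamp's tongue after some 6 mm unless the clamp is freed; force does not get it past.
- cover_handle (a point): Centre of the upright grey handle bar on the sliding cover: 12 mm thick along the tower's x, 50 mm long along y, 25 mm high above the cover (z 185-210 mm over the table, this point at 197.5). With the cover shut it lies at tower x = +25 mm, y = 0; it moves with the cover. Can be pinched across x from above.
- clamp (a joint): Clamp knob's turn, rad, about a vertical axis, anticlockwise seen from above positive. 0 (starts 0 to 0.12): its tongue bars the cover's ear. Stop at 1.57, a quarter turn: tongue swung outward (+y), cover free. Friction about 0.05 N m; stays where left.
- clamp_grip (a point): Centre of the clamp knob's upright grey grip bar, on its axis: tower x = -48, y = +85, z = 204.5 mm, outside the +y wall. Bar 40 mm long, 12 mm thick, z 192-217 mm. Axes turn with the knob; at joint value 0 they are parallel to the tower's. The bar's length runs along its y: fingers close along its x. Under it a 10 mm thick tongue, 39 mm long (z 181-191 mm), over a 36 mm square bracket.
- comb: Loose long wooden comb with handle, about 70 g, flat on the top tray's floor, roughly along the tower's x. 205 mm long. Origin: centre of its underside; x along the comb to the handle's end, z up. Handle x 0 to +102 mm, 20 wide, 16 thick, lies below the sliding cover; toothed part x -102 to 0 mm, 36 wide, 9 thick, below the fixed one.
- comb_grip (a point): Point in the comb's handle, 65 mm from the comb's origin towards the handle's end, 8 mm above the underside; a good place to grip across the 20 mm width (comb's y).
- comb_handle_end (a point): Centre of the handle's end face, comb x = +102.5 mm.
- comb_tooth_end (a point): Centre of the toothed part's end face, comb x = -102.5 mm.
- clipper: Bystander: steel nail clipper, 60 x 13 x 12 mm, lying in the top tray beside the comb on the -y side, under the sliding cover. Origin: centre of its underside.
- trinket_pot: Bystander: turquoise ceramic lidded pot, 86 mm wide, 81 mm high; on the table. Origin: centre of its underside.
- hairbrush: Bystander: wooden hairbrush with a round head, 160 mm long, 28 mm high; on the table. Origin: under the head.
- mirror: Bystander: folded red plastic hand mirror, 92 mm wide disc, 16 mm high; on the table. Origin: centre of its underside.
- polish_a: Bystander: nail polish bottle, 28 mm wide, 62 mm high. Origin: centre of its underside.
- polish_b: Bystander: nail polish bottle, 28 mm wide, 62 mm high. Origin: centre of its underside.
- cream_jar: Bystander: white cream jar, 60 mm wide, 45 mm high. Origin: centre of its underside.

How it is judged (in metres and radians):
On the way, in this order (a step that is already met when the one before it is completed fails the run):
1. the clamp knob is turned anticlockwise through a quarter turn (over 1.2 rad) with the cover still shut (value of joint clamp above 1.2 rad and value of joint cover below 0.02 m), for 0.2 s.
2. the sliding cover is slid fully open (over 105 mm) with the comb still in the tray (value of joint cover above 0.105 m and height (world z) of comb_handle_end below 0.17 m), for 0.2 s.
At the end, for the whole second after the job is handed in: The comb is held in the fingers (over 1 N), at rest, touching no part of the tower, both its ends at least 40 mm above the sliding cover's top (z > 0.225 m); the clamp knob is still past 1.1 rad and the cover is still open by more than 95 mm (contact force between the fingers and comb above 1 N and height (world z) of each of comb_handle_end, comb_tooth_end above 0.225 m and contact force between comb and tower below 0.05 N and linear speed of comb below 0.03 m/s and angular speed of comb below 0.3 rad/s and value of joint clamp above 1.1 rad and value of joint cover above 0.095 m); the arm keeps its last pose, push and grip.
It fails at once if the nail clipper is shifted by more than 30 mm (distance of clipper from where it was at the start of the episode above 0.03 m).
It fails at once if something standing on the table is shifted by more than 30 mm or tipped (distance of any of trinket_pot, hairbrush, mirror, polish_a, polish_b, cream_jar from where it was at the start of the episode above 0.03 m or angle between any of trinket_pot, hairbrush, mirror, polish_a, polish_b, cream_jar's own z axis and vertical above 0.5 rad).
It also fails if it takes over 56 s, if anything falls off the work surface, if the arm or the gripper's body presses on something with over 40 N, if the wrist force passes 120 N, or if a joint passes its speed limit or range.

## Working session

There is one attempt and no reset: what is moved stays moved. The work goes in short steps, Python scripts to look and compute and a shell command to move; the robot and the scene stay as the last step left them, time stands still between calls to the robot, and variables do not carry over. Pictures are saved under pics/ and viewed, about 8 in all and at most 12, crops included, and the job is handed in when it is done.

```bash
mkdir -p pics; python3 - <<'E'
from bench import get_state, vision, robot
import cv2
for n in ("scene","top"):
    im=vision.capture(n); cv2.imwrite(f"pics/{n}0.png",im[:,:,::-1])
    c=vision.calibration(n); print(n,c)
    
a=cv2.imread("pics/top0.png");cv2.imwrite("pics/top0b.png",cv2.resize(a,(800,600),interpolation=cv2.INTER_CUBIC))
a=cv2.imread("pics/scene0.png");cv2.imwrite("pics/scene0b.png",cv2.resize(a,(800,600),interpolation=cv2.INTER_CUBIC))
s=get_state();print(s)
E
```

```text
scene {'mtx': array([[421.17504418,   0.        , 262.53656174],
       [  0.        , 421.17504418, 189.62741025],
       [  0.        ,   0.        ,   1.        ]]), 'origin': array([1387.70527168, -269.36800435,  675.87212734]), 'rotation': array([ 0.71732479,  0.50051611, -0.27825339, -0.39686751])}
top {'mtx': array([[409.05217773,   0.        , 251.37358996],
       [  0.        , 409.05217773, 192.40609799],
       [  0.        ,   0.        ,   1.        ]]), 'origin': array([4.43481585e+02, 4.20801800e-01, 1.20838605e+03]), 'rotation': array([ 0.70888374, -0.70200042,  0.04141609, -0.05444221])}
{'time_s': 0.1, 'q': array([-1.31332786e+00,  3.79331547e-01,  1.73466937e+00, -6.72825281e-06,
        1.02851637e+00, -3.32901999e-02]), 'qvel': array([-1.56152143e-05, -1.63890374e-03, -2.66189181e-03,  5.10693100e-04,
       -1.65490180e-04,  6.80462188e-04]), 'effort': array([-1.15688610e-03, -7.65042758e+01, -4.35296953e+01,  6.52266503e-02,
        3.98046453e-02, -3.23363429e-05]), 'ee_pos': array([ 200.59203386, -670.30359008,  213.39729158]), 'ee_rot': array([ 8.02085465e-01, -5.97209086e-01, -3.63218301e-04, -2.86037795e-04]), 'ft_force': array([-0.47550268,  0.52005046,  0.61546   ]), 'moment': array([ 0.00432549, -0.04902212, -0.02083416]), 'gripper_width': 90.721465052079}
```

View pics/top0b.png

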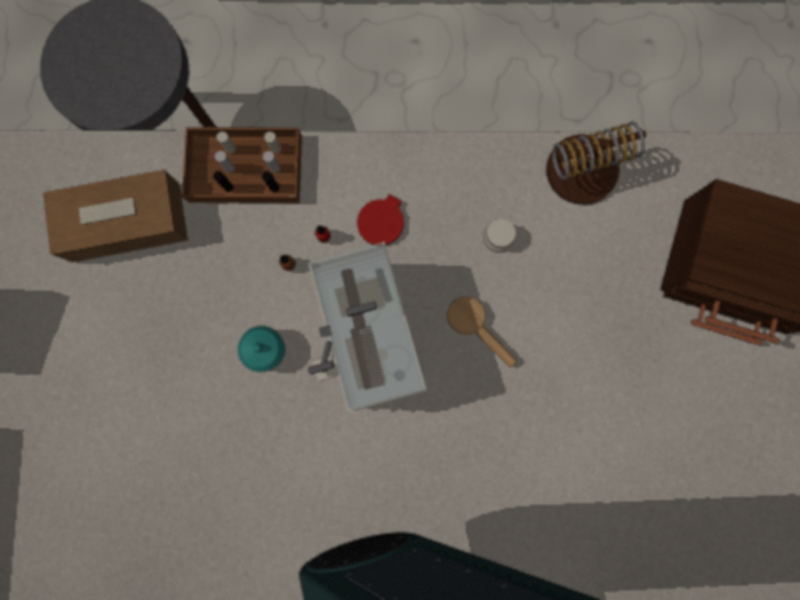

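View pics/scene0b.png

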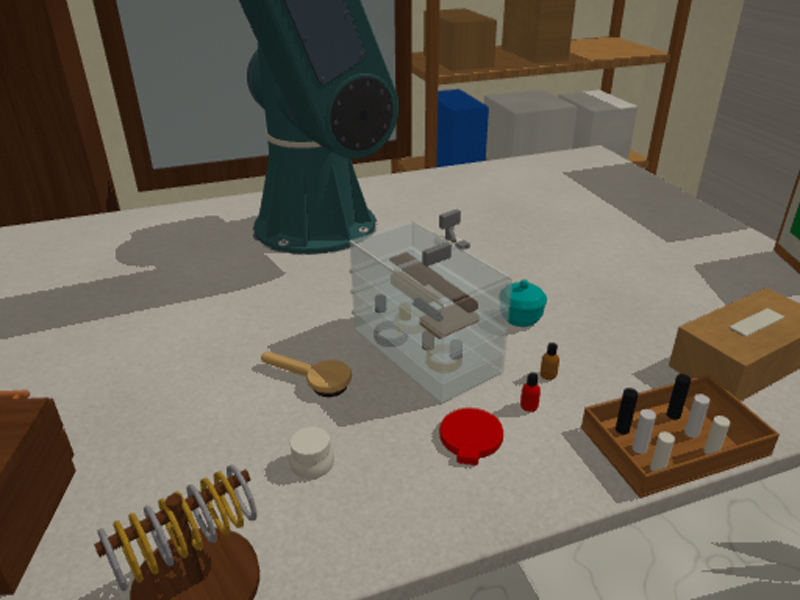

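The views show the tower near the image centre of the top picture, rotated about 0.25 rad, with the knob on its left at 800x600 px (322,360). I'll enlarge that area for measuring.

```bash
python3 - <<'E'
import cv2
a=cv2.imread("pics/top0.png")[145:275,145:300]
cv2.imwrite("pics/topc.png",cv2.convertScaleAbs(cv2.resize(a,None,fx=4.6,fy=4.6,interpolation=cv2.INTER_CUBIC),alpha=1.5))
E
```

```text
(no output)
```

View pics/topc.png

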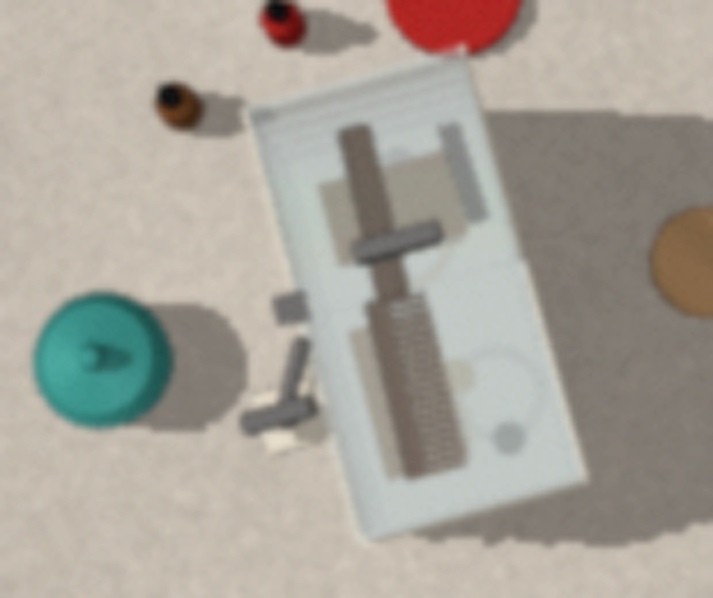

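The crop shows the rim corners (248,110), (463,52), (586,480), (368,542), the knob bar around (279,415), the handle bar around (397,241), and the comb from (354,127) to (436,471). The clipper is at right, (462,172).

```bash
cat > h.py <<'E'
import numpy as np
from bench import get_state, vision
from scipy.spatial.transform import Rotation as R
from scipy.optimize import least_squares
def proj(P,c):
    p=R.from_quat(c["rotation"]).inv().apply(np.atleast_2d(P)-c["origin"])@np.asarray(c["mtx"]).T
    return p[:,:2]/p[:,2:]
def ray(uv,z,c):
    d=R.from_quat(c["rotation"]).apply(np.linalg.inv(c["mtx"])@[uv[0],uv[1],1.]); o=c["origin"]
    return o+d*(z-o[2])/d[2]
def tw(p,t):  # tower mm -> world
    p=np.atleast_2d(p).astype(float); c,s=np.cos(t[2]),np.sin(t[2])
    return np.c_[t[0]+c*p[:,0]-s*p[:,1],t[1]+s*p[:,0]+c*p[:,1],p[:,2]]
E
python3 - <<'E'
from h import *
c=vision.calibration("top"); f=lambda p:(np.array(p,float)+.5)/4.6-.5+145
px=f([(248,110),(463,52),(586,480),(368,542)])
T=[(125,65,178),(125,-65,178),(-125,-65,178),(-125,65,178)]
px=np.r_[px,f([(397,240)]),f([(279,414)])]
T=np.array(T+[(25,0,208),(-48,85,215)],float)
r=least_squares(lambda t:(proj(tw(T,t),c)-px).ravel(),[600,50,.25]); print(r.x); print(r.fun.reshape(-1,2).round(2))
for n,p,z in [("hand",(354,127),146),("tooth",(436,471),139),("clip",(462,172),142),("pot",(97,357),81),("knobA",(243,424),217),("knobB",(315,408),217),("pol",(172,97),62),("pol2",(278,8),62)]:
    w=ray(f(p),z,c); d=w[:2]-r.x[:2]; a=r.x[2]
    print(n,w.round(0),"tower",np.array([np.cos(a)*d[0]+np.sin(a)*d[1],-np.sin(a)*d[0]+np.cos(a)*d[1]]).round(0))
t=r.x
print("knob",tw((-48,85,204),t),"handle",tw((25,0,197),t))
s=get_state();print(R.from_quat(s["ee_rot"]).as_matrix().round(3), s["ee_pos"])
w=vision.calibration("wrist");print(w["origin"],R.from_quat(w["rotation"]).as_matrix().round(2),w["mtx"][0,0])
E
```

```text
[5.43965469e+02 6.18350661e+01 2.87497824e-01]
[[-1.12 -0.23]
 [ 0.82 -1.33]
 [ 1.27 -0.12]
 [-1.56  0.81]
 [ 0.44  0.28]
 [ 0.13  0.44]]
hand [642. 100. 146.] tower [105.   9.]
tooth [446.  50. 139.] tower [-97.  17.]
clip [617.  38. 142.] tower [ 63. -43.]
pot [512. 258.  81.] tower [ 25. 197.]
knobA [469. 149. 217.] tower [-47. 104.]
knobB [478. 111. 217.] tower [-49.  66.]
pol [675. 222.  62.] tower [171. 116.]
pol2 [733. 157.  62.] tower [208.  38.]
knob [[473.83350404 129.73578358 204.        ]] handle [[567.93937881  68.923907   197.        ]]
[[ 0.287 -0.958 -0.   ]
 [-0.958 -0.287  0.001]
 [-0.001 -0.    -1.   ]] [ 200.59203386 -670.30359008  213.39729158]
[ 265.81512968 -652.25973297  384.99725821] [[ 0.29 -0.93 -0.23]
 [-0.96 -0.28 -0.07]
 [-0.    0.24 -0.97]] 328.6741649299531
```

```bash
python3 -m pendant '[[0.05,0.06,0.06,9,0.05],[0.1,0.11,0.11,18,0.05],[0.13,0.17,0.11,27,0.05],[0.16,0.23,0.11,36,0.05],[0.2,0.29,0.11,45,0.05],[0.2,0.34,0.11,45,0.05],[0.21,0.4,0.11,54,0.05],[0.22,0.46,0.11,63,0.05],[0.23,0.52,0.11,72,0.05],[0.24,0.58,0.11,81,0.05],[0.25,0.64,0.11,89.8,0.05],[0.26,0.7,0.1,89.8,0.05],[0.27,0.76,0.1,89.8,0.05],[0.273,0.8,0.1,89.8,0.05],[0.273,0.8,0.1,89.8,0.05],[0.273,0.8,0.1,89.8,0.05],[0.273,0.8,0.1,89.8,0.05],[0.273,0.8,0.1,89.8,0.05]]'
cat > look.py <<'E'
import sys,cv2,pickle
from h import *
n=sys.argv[1]; cam=sys.argv[2] if len(sys.argv)>2 else "wrist"
c=vision.calibration(cam); im=vision.capture(cam)
pickle.dump(c,open(n+".pkl","wb"))
cv2.imwrite(f"pics/{n}.png",cv2.convertScaleAbs(cv2.resize(im[:,:,::-1],(800,600),interpolation=cv2.INTER_CUBIC),alpha=1.3))
s=get_state(); print(s["time_s"],s["ee_pos"].round(1),"jaw yaw",np.degrees(np.arctan2(*R.from_quat(s["ee_rot"]).as_matrix()[[1,0],0])).round(2),"F",s["ft_force"].round(1),s["gripper_width"],s["q"].round(2))
E
python3 look.py w1
```

```text
time_s: 2.35
ee_pos: [473.7, 128.2, 314.0]
ee_rot: [0.99, 0.142, 0.0, 0.0]
ft_force: [-0.3, -0.3, 0.6]
gripper_width: 50.0
2.4 [473.7 128.3 314. ] jaw yaw 16.37 F [ 0.5 -0.1  0.3] 50.26429214677679 [ 0.22 -0.08  2.07 -0.    1.15 -0.07]
```

View pics/w1.png

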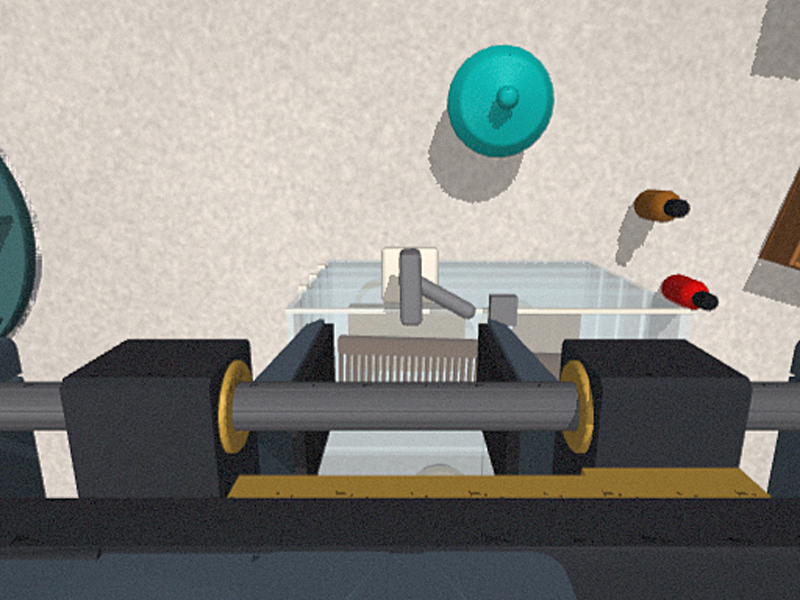

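```bash
python3 - <<'E'
from h import *
import pickle
c=pickle.load(open("w1.pkl","rb")); t=[543.97,61.84,.2875]
s=800/512
for n,p in [("topA",(-48,105,217)),("topB",(-48,65,217)),("botA",(-48,105,192)),("botB",(-48,65,192)),("nearL",(-125,65,178)),("rimFar",(125,65,176)),("ear",(8,75,189))]:
    print(n,((proj(tw(p,t),c)[0]+.5)*s-.5).round(0))
for z,p in ((217,(409.5,253)),(217,(411,323)),(178,(287,310)),(176,(690,313))):
    print(ray((np.array(p)+.5)/s-.5,z,c).round(1))
E
```

```text
topA [406. 257.]
topB [406. 330.]
botA [406. 250.]
botB [406. 317.]
nearL [282. 311.]
rimFar [683. 309.]
ear [500. 299.]
[469.1 151.7 217. ]
[480.8 114.9 217. ]
[408.3  90.2 178. ]
[650.4 158.7 176. ]
```

The knob bar is at about (410,288) px, roughly 2–4 mm off the first fit, and its estimated angle is near 0. I'll descend, grip it and turn.

```bash
python3 -m pendant '[[0.002,0.004,-0.04,0,0.05],[0.002,0.004,-0.08,0,0.05],[0.002,0.004,-0.105,0,0.05],[0.002,0.004,-0.117,0,0.05],[0.002,0.004,-0.117,0,0.05],[0.002,0.004,-0.117,0,0.0],[0.002,0.004,-0.117,0,0.0],[0.002,0.004,-0.117,0,0.0],[0.002,0.004,-0.117,0,0.0],[0.002,0.004,-0.117,0,0.0],[0.002,0.004,-0.117,0,0.0]]'
```

```text
time_s: 3.78
ee_pos: [475.1, 133.3, 197.2]
ee_rot: [0.99, 0.143, -0.001, 0.0]
ft_force: [-8.4, -2.5, 9.3]
gripper_width: 11.6
```

```bash
python3 -m pendant '[[0,0,0,8,0.0],[0,0,0,16,0],[0,0,0,24,0],[0,0,0,32,0],[0,0,0,40,0],[0,0,0,48,0],[0,0,0,56,0],[0,0,0,64,0],[0,0,0,72,0],[0,0,0,80,0],[0,0,0,86,0],[0,0,0,89,0],[0,0,0,89,0],[0,0,0,89,0]]'
```

```text
time_s: 5.52
ee_pos: [475.2, 133.5, 197.2]
ee_rot: [0.606, 0.796, -0.0, -0.001]
ft_force: [-6.3, 1.3, 8.7]
gripper_width: 11.9
```

```bash
python3 -m pendant '[[0,0,0,0,0.05],[0,0,0,0,0.05],[0,0,0,0,0.05],[0,0,0.04,0,0.05],[0,0,0.08,-9,0.05],[0.02,-0.013,0.08,-18,0.05],[0.04,-0.027,0.08,-27,0.05],[0.06,-0.04,0.08,-36,0.05],[0.08,-0.053,0.08,-45,0.05],[0.095,-0.064,0.08,-54,0.05],[0.095,-0.064,0.08,-63,0.05],[0.095,-0.064,0.08,-72,0.05],[0.095,-0.064,0.08,-81,0.05],[0.095,-0.064,0.08,-89.4,0.05],[0.095,-0.064,0.08,-89.4,0.05],[0.095,-0.064,0.08,-89.4,0.05]]'
python3 look.py s1 scene; python3 look.py w2;  python3 - <<'E'
import cv2,numpy as np
a=cv2.imread("pics/s1.png")[180:420,320:640]; b=cv2.imread("pics/w2.png")
cv2.imwrite("pics/j.png",np.hstack([cv2.resize(a,(400,300)),cv2.resize(b,(400,300),interpolation=cv2.INTER_AREA)]))
E
```

```text
time_s: 7.52
ee_pos: [570.7, 69.3, 276.9]
ee_rot: [0.99, 0.141, -0.0, 0.0]
ft_force: [0.1, -1.2, -0.6]
gripper_width: 50.4
7.575 [570.7  69.4 276.9] jaw yaw 16.22 F [ 0.9 -0.   0.1] 49.952056291281146 [ 0.08  0.11  1.95 -0.    1.08 -0.2 ]
7.625 [570.7  69.4 276.9] jaw yaw 16.19 F [ 0.2 -0.3  0.2] 50.23783385479452 [ 0.08  0.11  1.95 -0.    1.08 -0.2 ]
```

View pics/j.png

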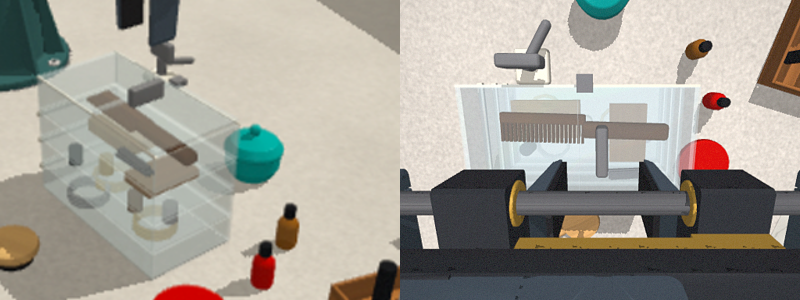

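The knob is a quarter turned with its tongue outward, and the handle bar (half-scale px (602,150)) is midway between the fingers. I'll pinch it and slide.

```bash
python3 -m pendant '[[0,0,-0.04,0,0.05],[0,0,-0.07,0,0.05],[0,0,-0.085,0,0.05],[0,0,-0.085,0,0.05],[0,0,-0.085,0,0.0],[0,0,-0.085,0,0.0],[0,0,-0.085,0,0.0],[0,0,-0.085,0,0.0],[0,0,-0.085,0,0.0]]' && python3 -m pendant '[[-0.012,-0.0033,0,0,0],[-0.024,-0.0067,0,0,0],[-0.036,-0.01,0,0,0],[-0.048,-0.0135,0,0,0],[-0.06,-0.017,0,0,0],[-0.072,-0.02,0,0,0],[-0.084,-0.024,0,0,0],[-0.096,-0.027,0,0,0],[-0.106,-0.03,0,0,0],[-0.113,-0.032,0,0,0],[-0.115,-0.033,0,0,0],[-0.115,-0.033,0,0,0],[-0.115,-0.033,0,0,0]]'
```

```text
time_s: 8.75
ee_pos: [569.7, 69.1, 192.1]
ee_rot: [0.99, 0.14, -0.001, 0.0]
ft_force: [-8.8, -3.7, 9.4]
gripper_width: 11.8
time_s: 10.38
ee_pos: [456.3, 36.1, 192.2]
ee_rot: [0.99, 0.14, 0.002, 0.0]
ft_force: [10.5, -2.7, -5.1]
gripper_width: 12.2
```

```bash
python3 - <<'E'
import cv2
a=cv2.imread("pics/w2.png")[150:400,80:620]
cv2.imwrite("pics/w2c.png",cv2.resize(a,(800,370),interpolation=cv2.INTER_CUBIC))
E
```

```text
(no output)
```

View pics/w2c.png

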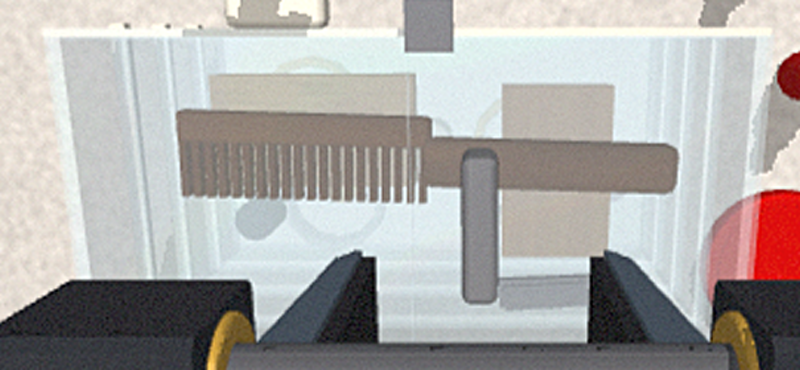

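```bash
python3 - <<'E'
from h import *
import pickle
c=pickle.load(open("w2.pkl","rb")); s=800/512
def f(p): q=np.array(p)/(800/540)+[80,150]; return (q+.5)/s-.5
H=ray(f((677,170)),146,c);T=ray(f((180,155)),139,c)
d=(H-T)[:2];print(H,T,np.linalg.norm(d),np.degrees(np.arctan2(d[1],d[0])))
u=d/np.linalg.norm(d);print("grip",H[:2]-u*37.5)
for n,p,z in [("cl",(500,308),135),("cl2",(587,300),135),("clT",(500,280),142),("rimNear",(47,33),178),("rimFar",(770,33),176)]: print(n,ray(f(p),z,c).round(1))
E
```

```text
[643.02123408 102.26331627 146.        ] [447.02486784  50.44306234 139.        ] 202.731137956406 14.809776708553324
grip [606.76699209  92.67791394]
cl [592.7  21.8 135. ]
cl2 [628.1  36.  135. ]
clT [588.2  36.4 142. ]
rimNear [408.2  90.  178. ]
rimFar [648.7 159.9 176. ]
```

```bash
python3 -m pendant '[[0.002,0,0,0,0.042],[0.002,0,0,0,0.042],[0.002,0,0,0,0.042],[0.002,0,0.04,0,0.042],[0.002,0,0.08,-9,0.042],[0.02,0.007,0.09,-18,0.042],[0.04,0.015,0.09,-27,0.042],[0.06,0.023,0.09,-36,0.042],[0.08,0.03,0.09,-45,0.042],[0.1,0.038,0.09,-54,0.042],[0.12,0.046,0.09,-63,0.042],[0.14,0.053,0.09,-72,0.042],[0.1507,0.0566,0.09,-81,0.042],[0.1507,0.0566,0.09,-91.3,0.042],[0.1507,0.0566,0.09,-91.3,0.042],[0.1507,0.0566,0.09,-91.3,0.042],[0.1507,0.0566,0.09,-91.3,0.042]]'; python3 look.py w3
```

```text
time_s: 12.5
ee_pos: [606.2, 92.9, 281.9]
ee_rot: [0.793, -0.61, -0.0, 0.0]
ft_force: [-0.1, -0.2, 0.7]
gripper_width: 41.8
12.55 [606.3  92.9 282. ] jaw yaw -75.14 F [0.6 0.2 0.6] 42.06584948376517 [ 0.11  0.17  1.87 -0.    1.1   1.43]
```

View pics/w3.png

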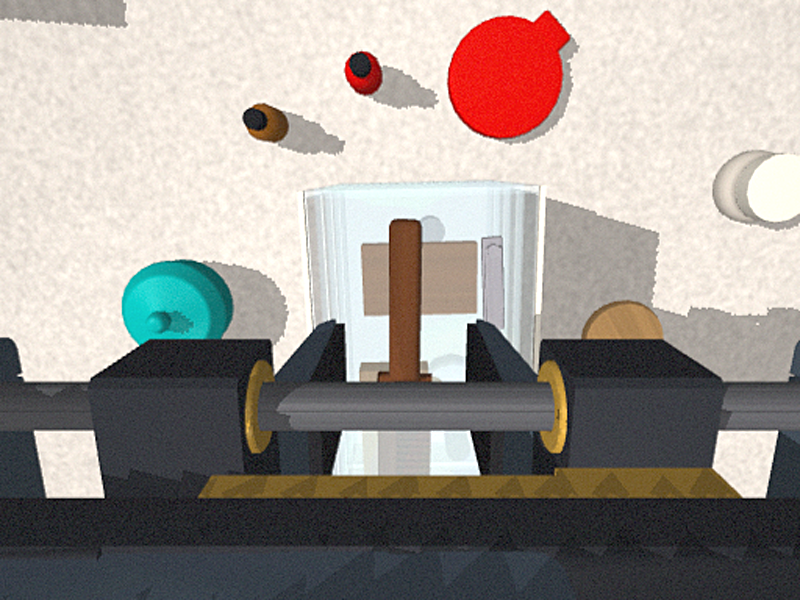

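The comb handle (column about 405 px) is centred between the fingers, and the clipper is clear at (492,280). I'll go down and grip.

```bash
python3 -m pendant '[[0,0,-0.04,0,0.042],[0,0,-0.08,0,0.042],[0,0,-0.11,0,0.042],[0,0,-0.13,0,0.042],[0,0,-0.14,0,0.042],[0,0,-0.147,0,0.042],[0,0,-0.147,0,0.042],[0,0,-0.147,0,0.042],[0,0,-0.147,0,0],[0,0,-0.147,0,0],[0,0,-0.147,0,0],[0,0,-0.147,0,0],[0,0,-0.147,0,0]]'; python3 look.py s2 scene
```

```text
time_s: 14.18
ee_pos: [606.5, 93.0, 135.1]
ee_rot: [0.792, -0.61, 0.0, -0.0]
ft_force: [-1.8, 0.2, 4.8]
gripper_width: 20.0
14.225 [606.5  93.  135.2] jaw yaw -75.24 F [-2.3  0.1  5.4] 19.7098632573638 [0.11 0.35 1.95 0.   0.85 1.43]
```

```bash
python3 -m pendant '[[0,0,0.01,0,0],[0,0,0.02,0,0],[0,0,0.027,0,0],[0,0,0.033,0,0],[0,0,0.038,0,0],[0,0,0.042,0,0],[0,0,0.045,0,0],[0,0,0.045,0,0]]'; python3 look.py s3 scene;  python3 - <<'E'
import cv2,numpy as np
f=lambda n:cv2.resize(cv2.imread(n)[150:420,320:600],(400,386),interpolation=cv2.INTER_CUBIC)
cv2.imwrite("pics/j2.png",np.hstack([f("pics/s2.png"),f("pics/s3.png")]))
E
```

```text
time_s: 15.22
ee_pos: [606.1, 92.9, 179.8]
ee_rot: [0.792, -0.61, -0.0, 0.0]
ft_force: [-2.3, -0.0, -4.4]
gripper_width: 19.6
15.275 [606.1  92.9 179.8] jaw yaw -75.24 F [-1.3 -0.3 -4.3] 20.02848741263141 [0.11 0.29 1.93 0.   0.92 1.43]
```

View pics/j2.png

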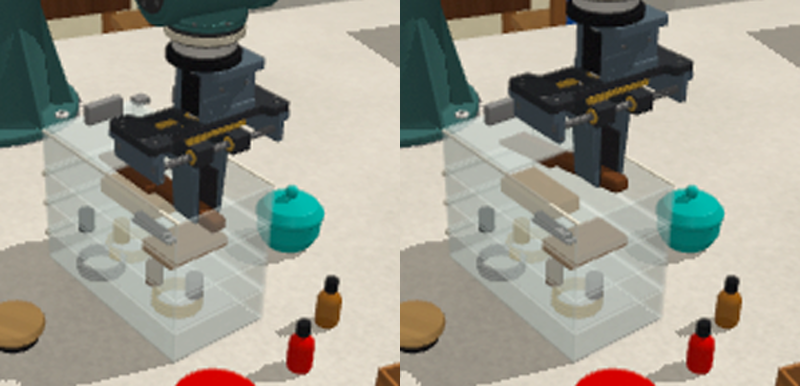

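The cover is fully open (its handle is at the near end), the handle end is above the tray, and the comb presses lightly on the fixed cover's edge (4 N). I'll lift a little more to tilt it, then draw it out along the slope.

```bash
python3 -m pendant '[[0,0,0.005,0,0],[0,0,0.01,0,0],[0,0,0.015,0,0],[0,0,0.015,0,0],[0.010,0.0028,0.018,0,0],[0.019,0.0055,0.022,0,0],[0.029,0.0083,0.025,0,0]]'; python3 look.py s4 scene;python3 - <<'E'
import cv2
cv2.imwrite("pics/s4c.png",cv2.resize(cv2.imread("pics/s4.png")[150:420,320:600],(700,675),interpolation=cv2.INTER_CUBIC)[:600])
E
```

```text
time_s: 16.15
ee_pos: [636.6, 101.6, 205.7]
ee_rot: [0.792, -0.61, 0.0, -0.0]
ft_force: [0.2, -0.6, -0.5]
gripper_width: 19.7
16.2 [637.7 101.8 206. ] jaw yaw -75.24 F [-0.1  0.4  0.4] 19.78498759798927 [0.12 0.3  1.85 0.   0.98 1.44]
```

View pics/s4c.png

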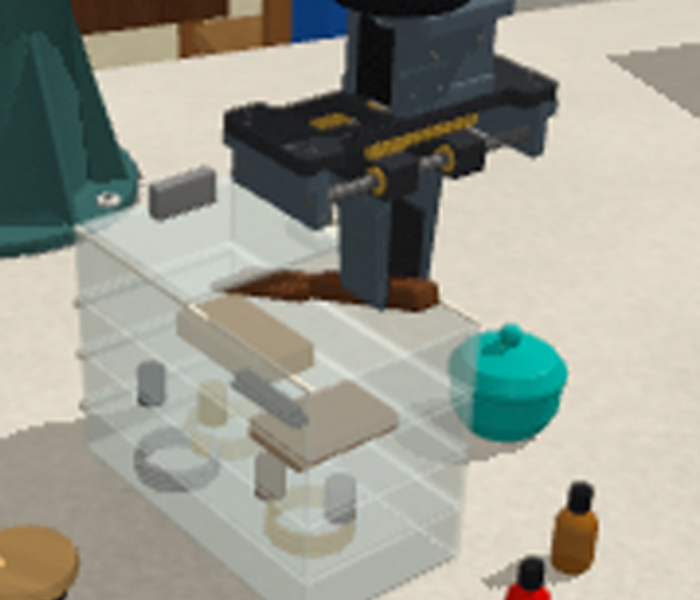

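The comb is tilted about 18° with the handle up, nothing is loading the wrist, and the clipper has not moved. I'll finish drawing it out, then lift.

```bash
python3 -m pendant '[[0.009,0.0027,0.0036,0,0],[0.019,0.0055,0.0072,0,0],[0.029,0.0083,0.011,0,0],[0.038,0.011,0.0145,0,0],[0.048,0.0137,0.018,0,0],[0.058,0.0165,0.022,0,0],[0.067,0.0192,0.025,0,0],[0.077,0.022,0.029,0,0],[0.086,0.0248,0.032,0,0],[0.086,0.0248,0.032,0,0]]' && python3 -m pendant '[[0.005,0.001,0.02,0,0],[0.005,0.001,0.04,0,0],[0.005,0.001,0.06,0,0],[0.005,0.001,0.08,0,0],[0.005,0.001,0.1,0,0],[0.005,0.001,0.12,0,0],[0.005,0.001,0.14,0,0],[0.005,0.001,0.15,0,0],[0.005,0.001,0.155,0,0],[0.005,0.001,0.155,0,0],[0.005,0.001,0.155,0,0],[0.005,0.001,0.155,0,0]]'; python3 look.py s5 scene; python3 look.py t5 top
```

```text
time_s: 17.45
ee_pos: [722.0, 126.3, 237.1]
ee_rot: [0.792, -0.61, 0.0, -0.0]
ft_force: [-1.1, 0.2, -0.1]
gripper_width: 19.9
time_s: 18.95
ee_pos: [726.3, 127.0, 391.3]
ee_rot: [0.792, -0.61, -0.0, 0.0]
ft_force: [0.1, -0.0, -1.2]
gripper_width: 20.0
19.0 [726.3 127.1 391.4] jaw yaw -75.24 F [ 0.7  0.2 -1.4] 19.94063346306259 [0.14 0.3  1.52 0.   1.33 1.45]
19.05 [726.3 127.1 391.5] jaw yaw -75.24 F [-1.   0.3 -1.6] 19.950356081011968 [0.14 0.3  1.52 0.   1.33 1.45]
```

View pics/s5.png

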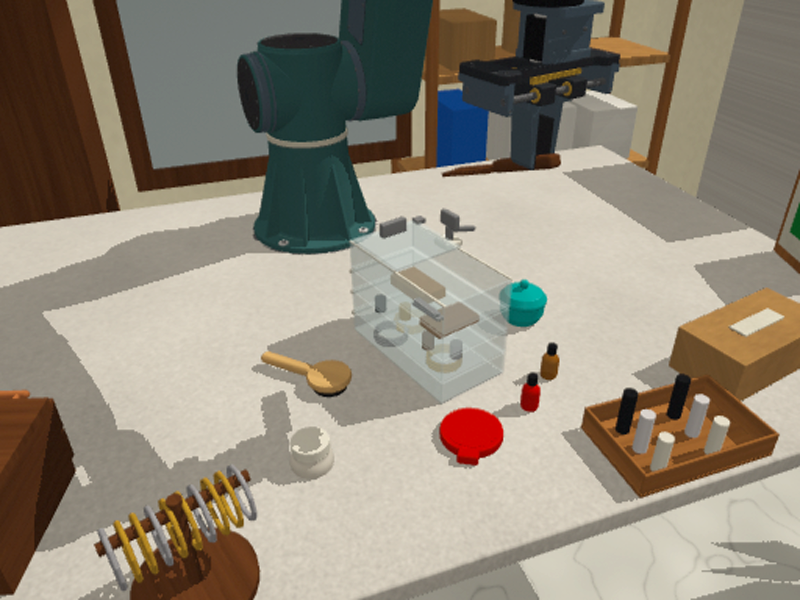

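View pics/t5.png

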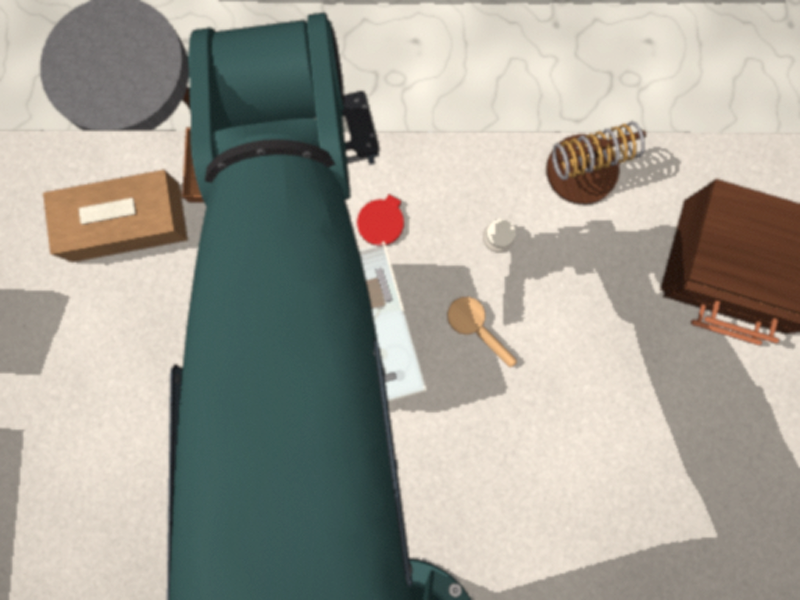

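The comb is held about 15 cm above the cover and clear of everything. The cover is open, the knob is turned, and the bystanders are in place. I'm handing in.

```bash
python3 -m pendant '[[0,0,0,0,0],[0,0,0,0,0],[0,0,0,0,0]]'; python3 -c "
from bench import robot; print(robot.hand_in())"
```

```text
time_s: 19.42
ee_pos: [726.4, 127.1, 391.9]
ee_rot: [0.792, -0.61, 0.0, -0.0]
ft_force: [-0.6, 0.1, -0.7]
gripper_width: 19.5
the job is handed in; nothing more can be done
None
```

I handed the job in at 19.4 s with the comb out of the tray and held in the gripper; the hand-in gives no verdict, so I can't confirm how it was judged.

I turned the knob 89° anticlockwise and slid the cover about 118 mm to its stop. I then gripped the comb by its handle, lifted it until it tilted against the edge of the fixed cover, and drew it out along that slope.

What the last checks showed:
- **Comb:** it is gripped at 19.5 mm finger opening, with the tool at z = 392 mm. It is tilted handle up by about 18°, estimated by eye, so I put its lower end at about z = 340 mm, well above the 235 mm needed. The wrist force is about the comb's weight.
- **Knob and cover:** the final scene picture shows the knob still turned and the cover still open.
- **Other items:** the nail clipper and the things on the table look unmoved in that picture. In the final top picture the arm hid most of the tower, so it confirmed only the mirror, cream jar and hairbrush.

No check failed or disagreed, but I did not measure the clipper's or the bystanders' positions again after the lift.

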